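# Clamp the drill jig on its magnetic chuck and hold the drill plate down on its pins

## Robot

A 7-joint arm with a two-finger parallel gripper is mounted at the origin on the work surface. World frame = base frame: x ahead of the robot, y to its left, z up, the work surface at z = 0. Lengths are in m, angles in rad, forces in N, time in s.
With the tool pointing down it reaches from about 0.425 to 0.975 m from the base axis. Payload 16.7 kg.
Tool frame: the origin (TCP) lies on the centre line of the jaws, within the pads' length; the fingertips stand 22 mm ahead of it and the grasp point (between the pads) lies 3 mm ahead of it; z points along the fingers, y is the direction in which the jaws open and shut (so a half turn about z gives the same grasp; the last joint's range is limited). The gripper opens to 85 mm and grips with 20 to 120 N. Pads are 22 mm wide; open, the fingers measure 114 mm over their backs; the gripper's body (76 mm by 85 mm) begins 54 mm behind the grasp point. The pads swing forward as they close: fully open they stand 13 mm farther back than shut.
Start: joints at [1.157, 0.426, 0.074, 1.606, -0.034, 1.111, -0.067], TCP at [0.176, -0.652, 0.231] pointing down, gripper open.
Joint ranges: [-2.85, 2.85], [-0.5, 2.14], [-1.23, 1.37], [0.21, 2.46], [-1.02, 4.16], [0.16, 2.05], [-2.73, 2.73]. Speed limits (rad/s): [1.89, 1.89, 2.39, 2.39, 3.01, 3.01, 3.01].

## Interface

Orientations are given as a rotation vector (axis times angle).
In Python, from bench import r, cams, job gives the robot as it stands.
- The arm moves only by the tool move_arm, never from a script. Its argument "motion" is a list of rows, each a list of 7 numbers: the turn, a rotation vector about the tool's x, y, z in degrees, then the shift along the tool's x, y, z in m, then the closure, from 0 (fully open) to 1 (shut). A call has 1 to 12 rows; each row is the pose to reach, as a shift and turn from the pose commanded when the call began, along the tool's axes at that moment; what a row does not reach only later rows make up. A row lasts 1/12 s, in which the tool goes at most 41.7 mm and 7.16 degrees, less where a joint would pass 70% of its speed; a pose out of reach is approached as far as the arm can. A call with a gripper value outside its range is refused whole. The fingers move at their own pace and stop on an object; the grip force is fixed at half the most. Time passes only in rows, so rows that repeat a pose let the fingers close. It gives the time, the measured TCP pose, the force and the opening at its end, in the units of the state.
- r.get_state(): the state, without advancing time (a new reading comes with each control period).
- cams.grab_frame(name): name is "side" or "top"; returns a dict with "img" (400x640x3 uint8, red, green, blue), "camera_matrix" (3x3 intrinsics, pixels), "xyz" and "orientation" of the camera in the world. Camera axes: x right, y down, z forward; pixel columns grow to the right and rows downward; lengths in m; the calibration is good to about 2 mm. A picture is of the moment at which its call begins. There is no depth.
- job.job_done(): hands the job in, once; it reports no verdict.
The state is a dict: "time": time; "q": joint angles; "qd": joint speeds; "joint_torque": joint torques, N m; "eef_pos": TCP position; "orientation": TCP orientation; "contact_force": force on the tool from outside, world axes, zero at the start; "wrist_torque": the same for the moment, N m; "gripper_width": opening from 0.0 (shut) to 1.0 (fully open).
Only numpy, scipy, OpenCV 4.12 (cv2) and the standard library are available. Lean on these libraries where they do the work, as an engineer would, in place of code of your own. Each camera call takes 0.05 s, during which the arm holds its last target.

## Task

Get the drill jig ready: first turn the lever of the magnetic chuck right over from off (red) to on (green). Then take the rectangular aluminium drill plate by its black bar handle, set it on the jig so that its two blind bores drop over the locating pins (brass disc over the thick pin), press it down against the springs until it is fully home, and finish while still holding it down there. Leave the other things on the bench where they are.

Things in the scene. Friction and masses are not known exactly. Their poses are not given: they have to be found in the camera images.
- lever (a joint): angle of the chuck's lever about its shaft, rad: 0 = off, leaning towards the chuck's -x side (red stop); 0.91 = upright; 1.815 = on, at its end stop on the chuck's +x side (green stop). A sprung detent draws it to the nearer end; turning it takes a few newtons at the ball
- lever_shaft (a point): centre of the lever's shaft, 26 mm above the bench, 25 mm outside the end face of the grey chuck; its y axis is the shaft (the lever turns about it from -x over the top to +x) and points away from the chuck; its x and z axes are the chuck's. It stays fixed
- lever_knob (a point): centre of the black ball, 28 mm across, at the lever's end, 100 mm from the shaft axis; the stem is 11 mm thick
- chuck: grey magnetic chuck, a block 125 mm (x) by 200 mm (y) by 48 mm high, fixed to the bench, its lever at the +y end; origin at the centre of its underside. On it a steel jig base with the brass bar, 4 rest buttons (tops 76 mm above the bench) and 4 sprung lifters, 5 mm higher, which carry the drill plate's weight and take 7 to 11 N of push on the plate to go down fully
- jig_pin (a point): point on the axis of the thick locating pin, at the height of the rest buttons' tops (76 mm above the bench), on which the underside of the drill plate lies when home. The pin is 12 mm across, stands 11 mm above this point, the upper 6 mm a cone that narrows to 5 mm across. Axes as the chuck's
- jig_pin2 (a point): the same for the thin locating pin, 104 mm from the thick one towards the chuck's +y (the lever's end): 8 mm across, 9 mm above this point, the upper 5 mm a cone that narrows to 3 mm across
- plate_handle (a point): centre of the drill plate's handle, a black bar 16 mm wide (x), 86 mm long (y), 14 mm high (z), 50 mm above the plate's underside; its two legs leave 62 mm of its length free underneath. The plate is aluminium, 86 mm (x) by 140 mm (y), 15 mm thick, about 0.56 kg; the handle stands at its centre; the plate fits only one way round, its axes along the chuck's
- plate_bore (a point): mouth, in the plate's underside, of the blind round bore for the thick pin: 14 mm across, 13 mm deep, 52 mm from the plate's centre towards -y; a brass disc 22 mm across marks it on top
- plate_slot (a point): mouth, in the plate's underside, of the blind slot for the thin pin: 10 mm (x) by 14 mm (y), 13 mm deep, 52 mm from the plate's centre towards +y; a small dark disc 13 mm across marks it on top
- round_plate: a round steel drill plate for another job: disc 104 mm across and 12 mm thick with a red knob on top, 54 mm high in all; origin at the centre of its underside
- glue: white and orange glue bottle, 59 mm across, 154 mm high, upright; origin at the centre of its underside
- tape_yellow: roll of yellow tape lying flat, 90 mm across, 19 mm high; origin at the centre of its underside
- tape_red: roll of red tape lying flat, 90 mm across, 19 mm high; origin at the centre of its underside
- wrench: adjustable wrench with a purple handle lying on the bench, 200 mm long along its x axis, 12 mm high; origin at the middle of its underside
- screwdriver: screwdriver with an orange handle lying on the bench, 200 mm long along its x axis, 26 mm high; origin at the middle of its underside
- float_switch: steel float switch standing on its float, 45 mm across, 72 mm high; origin at the centre of its underside
Things that resemble listed ones, but are neither listed nor needed, are in the scene too. What is shaped like the part that bears plate_handle but brown or purple is not meant.

How it is judged:
By the outcome, as a careful person would: the job done as asked, in the order asked, and still so for the second after the job is handed in, while the arm keeps its last pose, push and grip.
It also fails if it takes over 61 s, if anything falls off the work surface, if the arm or the gripper's body presses on something with over 40 N, if the wrist force passes 120 N, or if a joint passes its speed limit or range.

## Working session

There is one attempt and no reset: what is moved stays moved. The work goes in short steps, Python scripts to look and compute and a tool call to move; the robot and the scene stay as the last step left them, time stands still between calls to the robot, and variables do not carry over. Pictures are saved under pics/ and viewed, and the job is handed in when it is done.

Besides the shell and the picture viewer there is one more tool, called after "Request:" as name(argument=value, ...), one argument or row to a line, values as JSON. move_arm: Moves the arm, as the interface text tells. Its arguments: {"type":"object","properties":{"motion":{"type":"array"}},"required":["motion"]}

```bash
ls; mkdir -p pics; python3 - <<'E'
from bench import r,cams,job
import cv2,numpy as np
print(r.get_state())
for n in("side","top"):
    f=cams.grab_frame(n); cv2.imwrite(f"pics/{n}0.png",f["img"][:,:,::-1]); print(n,f["camera_matrix"],f["xyz"],f["orientation"])
E
```

```text
pics
{'time': 0.0, 'q': array([ 1.15749632,  0.42674587,  0.0738563 ,  1.60659796, -0.03410362,
        1.11080024, -0.06706551]), 'qd': array([-0.00025405, -0.00064628, -0.00078592, -0.0003274 ,  0.00029692,
        0.0010812 , -0.00029944]), 'joint_torque': array([-8.00745311e-04, -9.49820209e+01,  3.76086876e+00, -4.63509858e+01,
        1.92610634e-02,  1.02955554e-02, -5.39165819e-05]), 'eef_pos': array([ 0.17587146, -0.65126671,  0.2299055 ]), 'orientation': array([-3.11305132e+00, -4.13003940e-01,  4.14657804e-04]), 'contact_force': array([-0.85655506, -0.177223  ,  0.17674092]), 'wrist_torque': array([ 0.00926345, -0.03861112,  0.01163065]), 'gripper_width': 1.0006143414511384}
side [[373.51528211   0.         317.35205409]
 [  0.         373.51528211 195.64767472]
 [  0.           0.           1.        ]] [0.1241081  0.77879314 0.8148745 ] [-0.58974665  2.60338954 -1.23775627]
top [[368.81356721   0.         325.70162139]
 [  0.         368.81356721 202.35094844]
 [  0.           0.           1.        ]] [ 0.37029628 -0.01629087  1.31107299] [-2.17912573  2.14735506 -0.09623472]
```

View pics/side0.png

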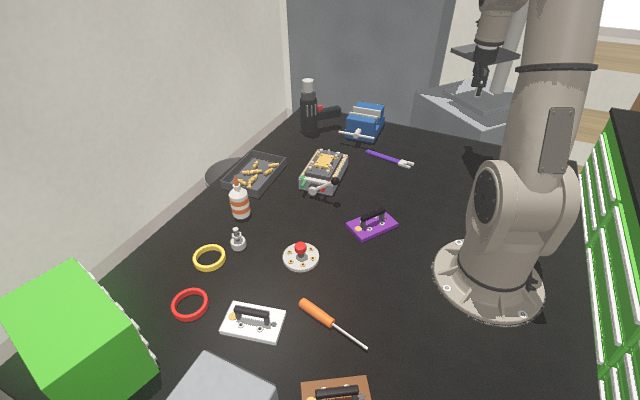

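View pics/top0.png

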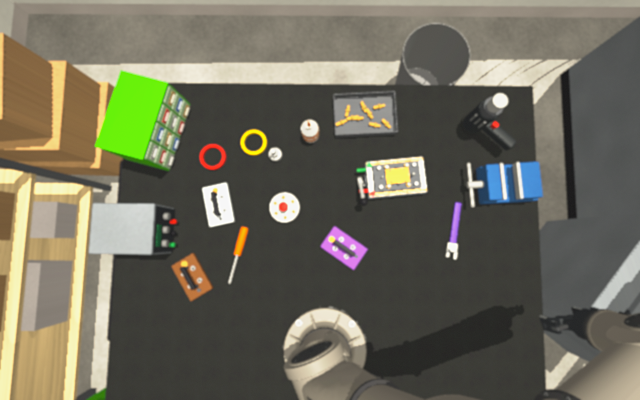

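The top view shows the aluminium plate at (217,204) and the chuck at (395,178) with its lever at the left (+y) end. The brown and purple lookalikes are at (190,277) and (344,248). I'll zoom in.

```bash
cat > h.py <<'E'
import numpy as np,cv2
from scipy.spatial.transform import Rotation as R
from bench import r,cams,job
def cam(n):
    f=cams.grab_frame(n); return f
def ray(f,u,v):
    K=f["camera_matrix"]; d=np.linalg.solve(K,[u,v,1.]); d=R.from_rotvec(f["orientation"]).apply(d); return np.array(f["xyz"]),d
def onz(f,u,v,z):
    o,d=ray(f,u,v); return o+d*(z-o[2])/d[2]
def tri(f1,p1,f2,p2):
    o1,d1=ray(f1,*p1);o2,d2=ray(f2,*p2)
    s=np.linalg.lstsq(np.c_[d1,-d2],o2-o1,rcond=None)[0]
    a=o1+s[0]*d1;b=o2+s[1]*d2
    return (a+b)/2,np.linalg.norm(a-b)
def proj(f,P):
    c=R.from_rotvec(f["orientation"]).inv().apply(np.array(P)-f["xyz"]); p=f["camera_matrix"]@c; return p[:2]/p[2]
def crop(f,x,y,w,h,s,name):
    im=f["img"][y:y+h,x:x+w,::-1]; cv2.imwrite("pics/"+name,cv2.resize(im,None,fx=s,fy=s,interpolation=cv2.INTER_CUBIC))
E
python3 - <<'E'
from h import *
import pickle
fs={n:cam(n) for n in("side","top")}
pickle.dump(fs,open("f0.pkl","wb"))
crop(fs["side"],285,135,80,70,8,"s_chuck.png")
crop(fs["top"],345,145,100,65,8,"t_chuck.png")
crop(fs["side"],210,290,85,65,8,"s_plate.png")
crop(fs["top"],190,170,60,65,8,"t_plate.png")
E
```

```text
(no output)
```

View pics/s_chuck.png

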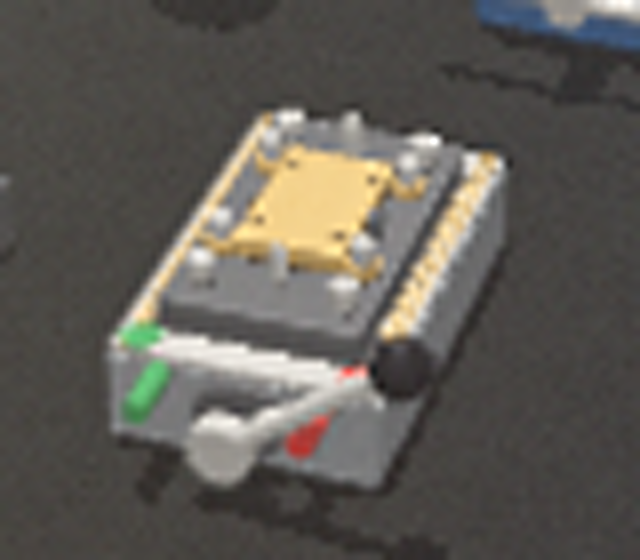

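View pics/t_chuck.png

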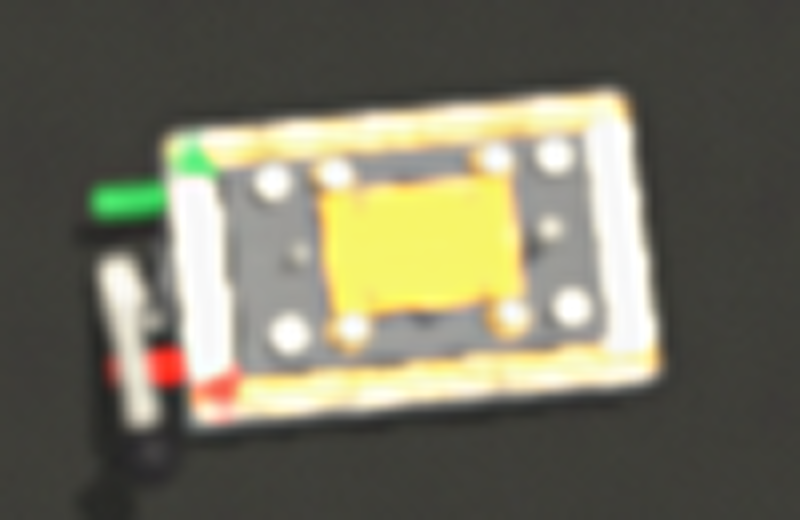

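View pics/s_plate.png

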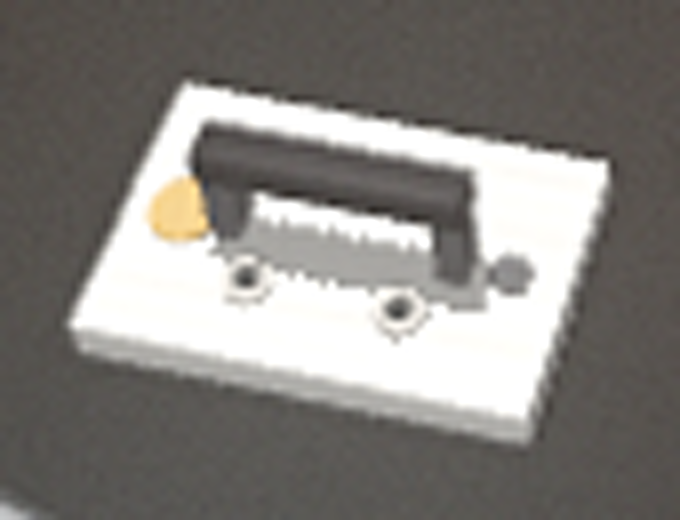

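View pics/t_plate.png

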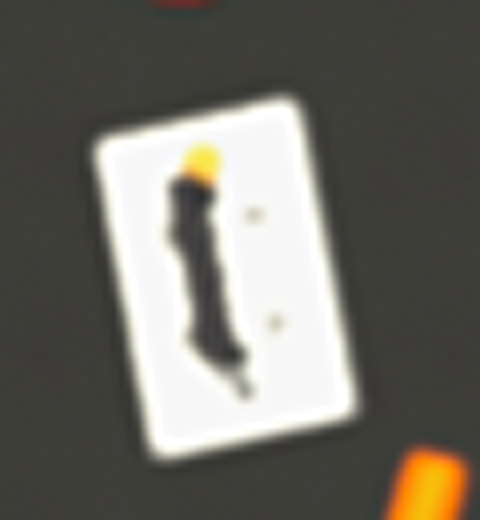

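```bash
python3 - <<'E'
from h import *
import pickle
fs=pickle.load(open("f0.pkl","rb")); T,S=fs["top"],fs["side"]
# plate outline in top & side
def contour(f,x,y,w,h,thr):
    g=f["img"][y:y+h,x:x+w].astype(int)
    m=(g.min(2)>thr).astype(np.uint8); m=cv2.morphologyEx(m,cv2.MORPH_CLOSE,np.ones((7,7)))
    c=max(cv2.findContours(m,0,2)[0],key=cv2.contourArea).reshape(-1,2).astype(np.float32)
    return c+[x,y]
c=contour(T,190,170,55,65,150)
P=np.array([onz(T,u,v,.015) for u,v in c])[:,:2].astype(np.float32)
(cx,cy),(w,h),a=cv2.minAreaRect(P); print("plate top",cx,cy,w,h,a)
c=contour(S,210,290,85,65,150)
P=np.array([onz(S,u,v,.015) for u,v in c])[:,:2].astype(np.float32)
(cx,cy),(w,h),a=cv2.minAreaRect(P); print("plate side",cx,cy,w,h,a)
# discs by hand
def tp(x0,y0,u,v): return (x0+u/8-.44,y0+v/8-.44)
b=tri(T,tp(190,170,202,160),S,tp(210,290,180,210));print("brass",b, onz(T,*tp(190,170,202,160),.015))
b=tri(T,tp(190,170,247,392),S,tp(210,290,513,274));print("dark",b,onz(S,*tp(210,290,513,274),.015))
b=tri(T,tp(345,145,551,227),S,tp(285,135,352,120));print("thick",b)
b=tri(T,tp(345,145,299,252),S,tp(285,135,279,247));print("thin",b)
b=tri(T,tp(345,145,152,455),S,tp(285,135,402,366));print("knob",b)
# buttons
for n,t,s in [("tl",(272,182),(200,258)),("tr",(555,155),(287,118)),("bl",(290,335),(345,288)),("br",(572,306),(425,140))]:
    print(n,tri(T,tp(345,145,*t),S,tp(285,135,*s)))
for t in [(165,133),(625,90),(660,375),(197,425)]: print(onz(T,*tp(345,145,*t),.048))
E
```

```text
plate top 0.490333616733551 0.3838602304458618 0.1461702287197113 0.09299124032258987 13.402693748474121
plate side 0.49182653427124023 0.3918314278125763 0.14216196537017822 0.09372947365045547 13.332337379455566
brass (array([0.54464403, 0.39850351, 0.01137278]), np.float64(0.0039007603304501348)) [0.54240687 0.39635223 0.015     ]
dark (array([0.44132955, 0.37354315, 0.01142965]), np.float64(0.003575409096655448)) [0.44165013 0.37588701 0.015     ]
thick (array([ 0.6005911 , -0.29337095,  0.08149105]), np.float64(0.0028730467005899617))
thin (array([ 0.58812565, -0.18781851,  0.08021373]), np.float64(0.0015537947429051335))
knob (array([ 0.50164488, -0.12555491,  0.08516416]), np.float64(0.0036217698581595898))
tl (array([ 0.62047227, -0.17727968,  0.07141362]), np.float64(0.0031779315952867346))
tr (array([ 0.63450119, -0.29732579,  0.07122504]), np.float64(0.004784003630802144))
bl (array([ 0.5547773 , -0.18523501,  0.07006092]), np.float64(0.002699515713558809))
br (array([ 0.56836691, -0.30377067,  0.07337106]), np.float64(0.0028709106616510685))
[ 0.64469006 -0.13444312  0.048     ]
[ 0.66623063 -0.33399947  0.048     ]
[ 0.54153531 -0.34759831  0.048     ]
[ 0.517113   -0.14876201  0.048     ]
```

```bash
cat >> h.py <<'E'
def go(target,yaw,pos=None,rv=None):
    """print turn(deg) and shift in tool axes to reach world target, tool down, tool-x yaw (deg)"""
    s=r.get_state(); p=s["eef_pos"] if pos is None else pos
    r0=R.from_rotvec(s["orientation"] if rv is None else rv)
    y=np.radians(yaw); rt=R.from_matrix(np.array([[np.cos(y),np.sin(y),0],[np.sin(y),-np.cos(y),0],[0,0,-1]]).T)
    print("turn",np.round((r0.inv()*rt).as_rotvec(degrees=True),2),"shift",np.round(r0.inv().apply(np.array(target)-p),4))
    m=r0.as_matrix(); print("now",np.round(p,4),"yaw",np.degrees(np.arctan2(m[1,0],m[0,0])).round(2),"tilt z",m[:,2].round(4),"q",s["q"].round(2),"F",np.round(s["contact_force"],1),"t",s["time"],"w",s["gripper_width"])
E
python3 - <<'E'
from h import *
go([.4485,-.132,.22],96.6)
E
```

```text
turn [-4.000e-02 -3.000e-02 -8.149e+01] shift [ 0.3986 -0.4304  0.0105]
now [ 0.1759 -0.6514  0.2302] yaw 15.11 tilt z [-3.e-04  8.e-04 -1.e+00] q [ 1.16  0.43  0.07  1.61 -0.03  1.11 -0.07] F [ 0.3  0.3 -0.7] t 0.2 w 0.995465497629408
```

Request:
move_arm(
  motion=[
    [0,0,-81.5,0.3986,-0.4304,0.0105,1],
    [0,0,-81.5,0.3986,-0.4304,0.0105,1],
    [0,0,-81.5,0.3986,-0.4304,0.0105,1],
    [0,0,-81.5,0.3986,-0.4304,0.0105,1],
    [0,0,-81.5,0.3986,-0.4304,0.0105,1],
    [0,0,-81.5,0.3986,-0.4304,0.0105,1],
    [0,0,-81.5,0.3986,-0.4304,0.0105,1],
    [0,0,-81.5,0.3986,-0.4304,0.0105,1],
    [0,0,-81.5,0.3986,-0.4304,0.0105,1],
    [0,0,-81.5,0.3986,-0.4304,0.0105,1],
    [0,0,-81.5,0.3986,-0.4304,0.0105,1],
    [0,0,-81.5,0.3986,-0.4304,0.0105,1],
  ],
)

```text
time: 1.2
eef_pos: [0.4087, -0.2071, 0.2219]
orientation: [2.08, 2.353, -0.0]
contact_force: [1.6, -0.8, 0.3]
gripper_width: 0.001
```

```bash
python3 - <<'E'
from h import *
go([.4485,-.132,.22],96.6)
E
```

```text
turn [0.02 0.03 0.44] shift [0.0697 0.0487 0.0019]
now [ 0.4087 -0.2071  0.2219] yaw 97.04 tilt z [ 4.e-04 -5.e-04 -1.e+00] q [ 0.74  0.1  -0.43  2.06  0.05  0.99  0.4 ] F [ 1.6 -0.8  0.3] t 1.2 w 0.0007144473675958492
```

Request:
move_arm(
  motion=[
    [0,0,0,0.0697,0.0487,0,1],
    [0,0,0,0.0697,0.0487,0,1],
    [0,0,0,0.0697,0.0487,0.03,1],
    [0,0,0,0.0697,0.0487,0.06,1],
    [0,0,0,0.0697,0.0487,0.08,1],
    [0,0,0,0.0697,0.0487,0.08,1],
  ],
)

```text
time: 1.7
eef_pos: [0.4465, -0.1334, 0.1384]
orientation: [-2.085, -2.343, 0.003]
contact_force: [-1.6, 1.4, -1.0]
gripper_width: -0.001
```

```bash
python3 - <<'E'
from h import *
go([.4485,-.132,.102],96.6)
f=cam("side"); crop(f,270,110,110,90,7,"s1.png")
f=cam("top"); crop(f,330,140,110,90,7,"t1.png")
E
```

```text
turn [-0.28 -0.14  0.05] shift [0.001  0.0023 0.0364]
now [ 0.4465 -0.1334  0.1384] yaw 96.65 tilt z [-0.0052  0.0019 -1.    ] q [ 0.59  0.24 -0.49  2.12  0.15  0.82  0.12] F [-1.6  1.4 -1. ] t 1.7 w -0.0005924458341734361
```

View pics/s1.png

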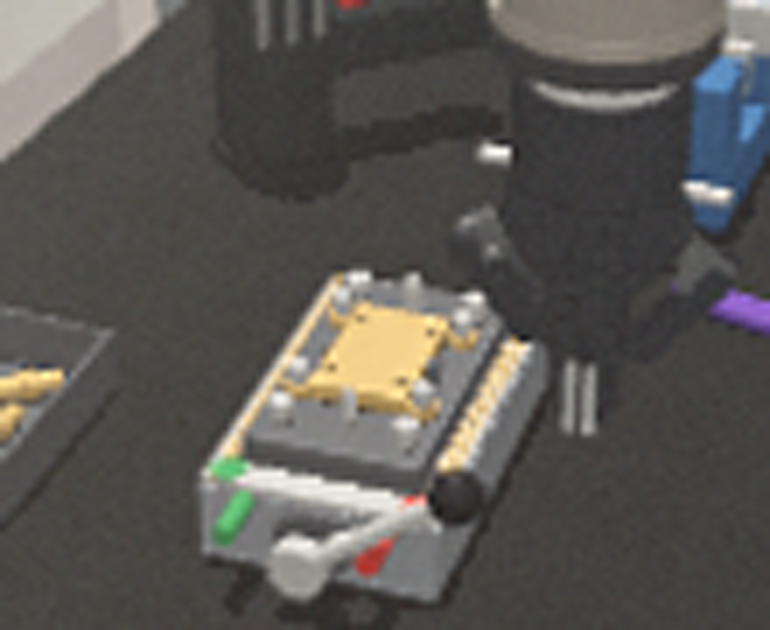

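View pics/t1.png

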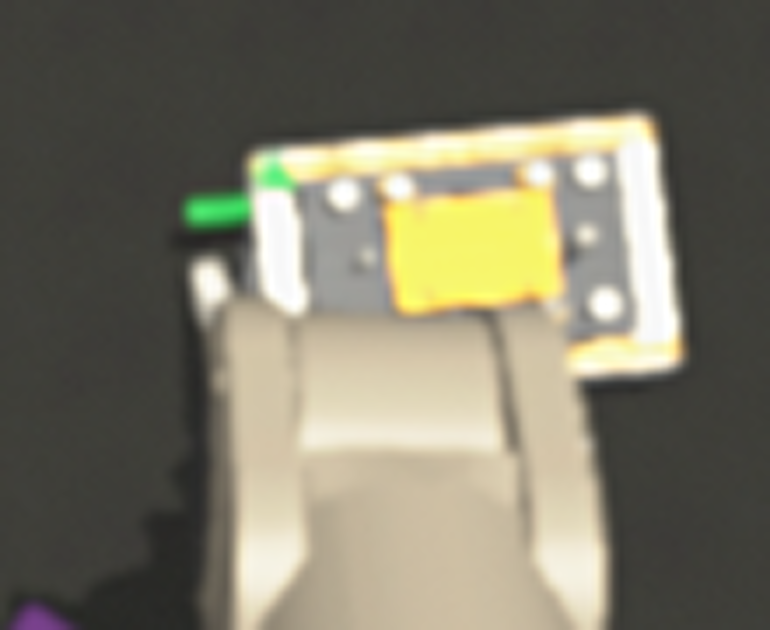

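```bash
python3 - <<'E'
from h import *
go([.4485,-.132,.102],96.6)
f=cam("side"); s=r.get_state(); p=s["eef_pos"]
print(proj(f,p+[0,0,-.022]),proj(f,p+[0,0,-.009]), proj(f,p))
crop(f,325,140,60,50,12,"s2.png")
E
```

```text
turn [-0.06 -0.05  0.02] shift [0.0019 0.0002 0.0399]
now [ 0.4485 -0.134   0.1419] yaw 96.62 tilt z [-1.1e-03  7.0e-04 -1.0e+00] q [ 0.59  0.24 -0.49  2.12  0.15  0.82  0.12] F [-0.1 -1.4  0.3] t 1.8 w 0.0032998556679696405
[351.87350745 174.10411926] [352.08001665 170.74975989] [352.22467578 168.40004023]
```

View pics/s2.png

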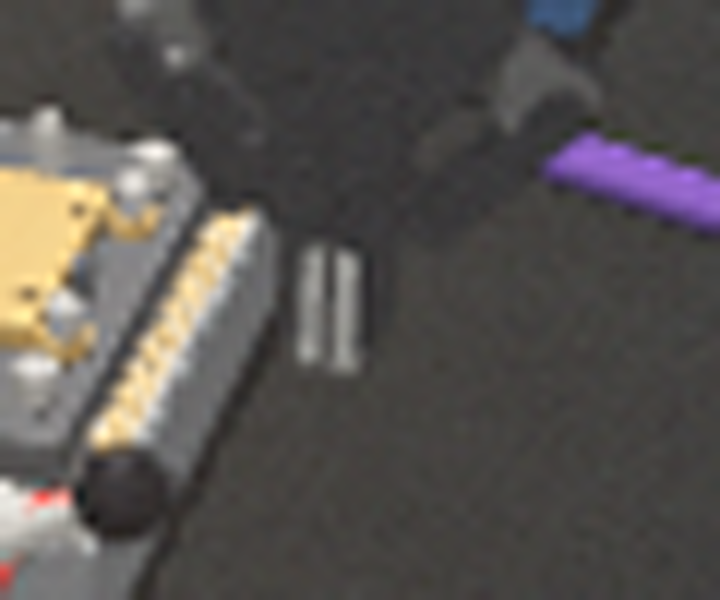

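Request:
move_arm(
  motion=[
    [0,0,0,0.002,0,0.024,1],
    [0,0,0,0.002,0,0.047,1],
    [0,0,0,0.002,0.008,0.047,1],
    [0,0,0,0.002,0.016,0.047,1],
    [0,0,0,0.002,0.022,0.047,1],
    [0,0,0,0.002,0.027,0.046,1],
    [0,0,0,0.002,0.032,0.044,1],
    [0,0,0,0.002,0.037,0.04,1],
    [0,0,0,0.002,0.042,0.036,1],
    [0,0,0,0.002,0.042,0.036,1],
  ],
)

```text
time: 2.68
eef_pos: [0.4918, -0.1272, 0.107]
orientation: [2.088, 2.345, 0.002]
contact_force: [0.3, 0.5, -0.2]
gripper_width: 0.0
```

```bash
python3 - <<'E'
from h import *
go([.4485,-.132,.102],96.6)
f=cam("side"); s=r.get_state(); p=s["eef_pos"]
print(proj(f,p+[0,0,-.022]))
crop(f,300,140,70,60,11,"s3.png")
E
```

```text
turn [0.12 0.02 0.03] shift [ 0.0002 -0.0435  0.0049]
now [ 0.4918 -0.1272  0.107 ] yaw 96.63 tilt z [ 2.1e-03 -2.0e-04 -1.0e+00] q [ 0.53  0.35 -0.47  2.07  0.22  0.77  0.03] F [ 0.3  0.5 -0.2] t 2.6833 w 4.0963893783836493e-05
[338.57647483 181.10707703]
```

View pics/s3.png

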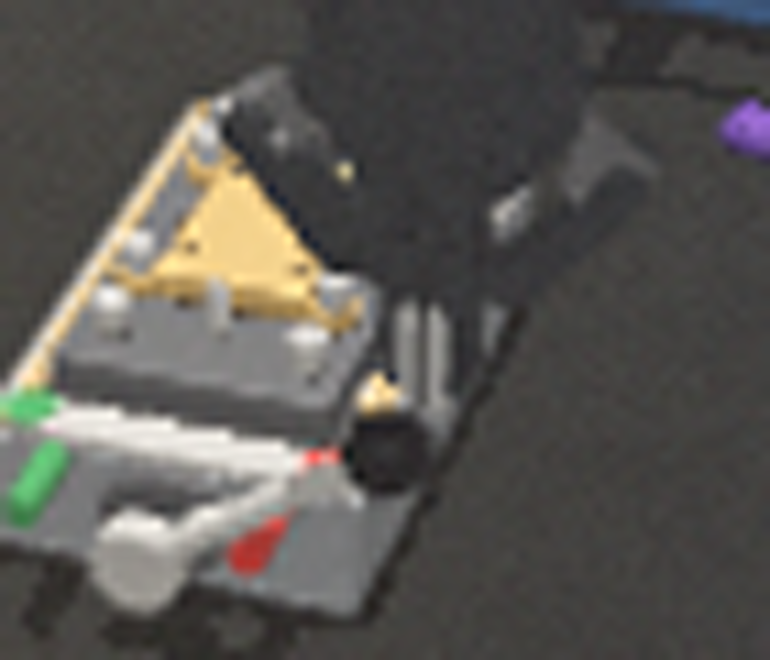

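```bash
python3 - <<'E'
from h import *
f=cam("side"); s=r.get_state(); p=s["eef_pos"];print(p)
print(proj(f,[.5012,-.1257,.087]),[proj(f,p+[0,0,d]).round(1) for d in(-.022,-.009,0)])
im=f["img"][150:195,310:365,::-1].astype(float); im=np.clip(255*(im/255)**.5,0,255).astype(np.uint8)
cv2.imwrite("pics/s4.png",cv2.resize(im,None,fx=13,fy=13,interpolation=cv2.INTER_NEAREST))
f=cam("top")
print(proj(f,[.5012,-.1257,.087]),[proj(f,p+[0,0,d]).round(1) for d in(-.022,-.009,0)])
im=f["img"][150:215,335:400,::-1].astype(float); im=np.clip(255*(im/255)**.5,0,255).astype(np.uint8)
cv2.imwrite("pics/t4.png",cv2.resize(im,None,fx=9,fy=9,interpolation=cv2.INTER_NEAREST))
E
```

```text
[ 0.49032636 -0.12730794  0.10601483]
[335.51723291 179.93013617] [array([338.8, 181.2]), array([338.9, 178. ]), array([338.9, 175.8])]
[363.47456316 200.99760774] [array([363.9, 204.3]), array([364.2, 204. ]), array([364.5, 203.7])]
```

View pics/s4.png

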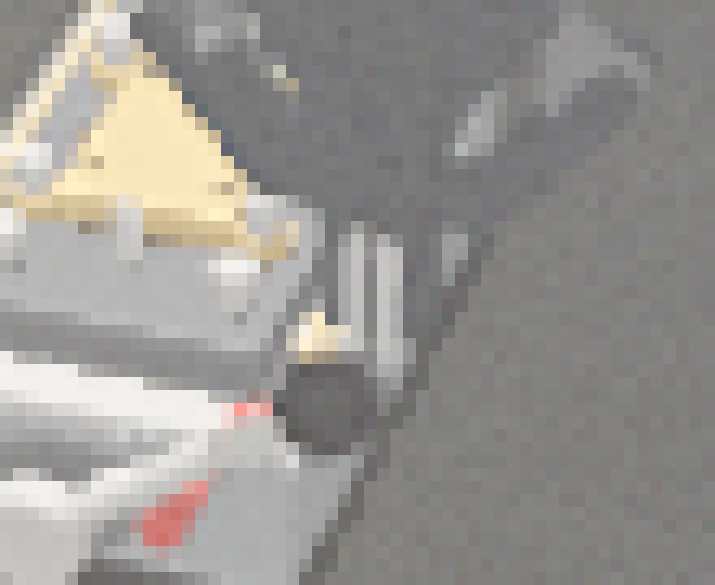

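View pics/t4.png

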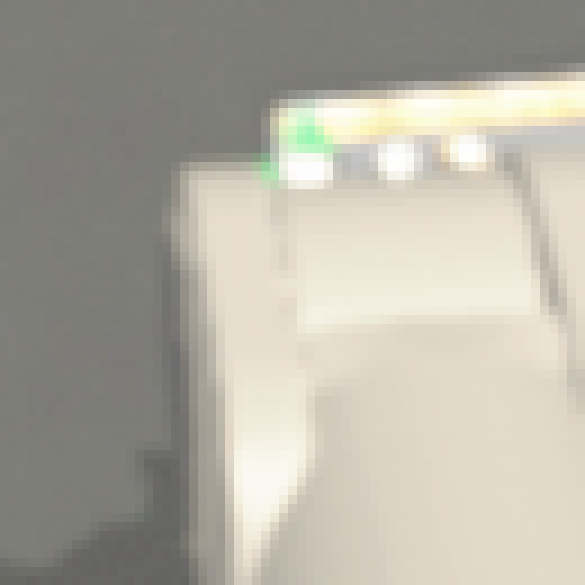

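Request:
move_arm(
  motion=[
    [0,0,0,0,-0.024,0,1],
    [0,0,0,0,-0.024,0.012,1],
    [0,0,0,0,-0.024,0.024,1],
    [0,0,0,0,-0.024,0.024,1],
    [0,0,0,0,-0.016,0.024,1],
    [0,0,0,0,-0.01,0.024,1],
    [0,0,0,0,-0.005,0.024,1],
    [0,0,0,0,0,0.024,1],
    [0,0,0,0,0,0.024,1],
  ],
)

```text
time: 3.58
eef_pos: [0.4798, -0.1287, 0.0803]
orientation: [-2.082, -2.332, 0.026]
contact_force: [-67.5, -4.0, 55.2]
gripper_width: -0.004
```

```bash
python3 - <<'E'
from h import *
go([.4485,-.132,.102],96.6)
f=cam("side"); s=r.get_state(); p=s["eef_pos"];print(p,s["contact_force"])
im=f["img"][150:195,310:365,::-1].astype(float); im=np.clip(255*(im/255)**.5,0,255).astype(np.uint8)
cv2.imwrite("pics/s5.png",cv2.resize(im,None,fx=13,fy=13,interpolation=cv2.INTER_NEAREST))
E
```

```text
turn [-1.27 -0.01 -0.11] shift [ 0.0003 -0.0319 -0.021 ]
now [ 0.4798 -0.1287  0.0803] yaw 96.49 tilt z [-0.0221 -0.0023 -0.9998] q [ 0.51  0.38 -0.45  2.09  0.25  0.74  0.01] F [-67.5  -4.   55.2] t 3.5833 w -0.0039495189301091815
[ 0.47973641 -0.12877897  0.08039447] [-66.60248473  -5.05314367  53.68676629]
```

View pics/s5.png

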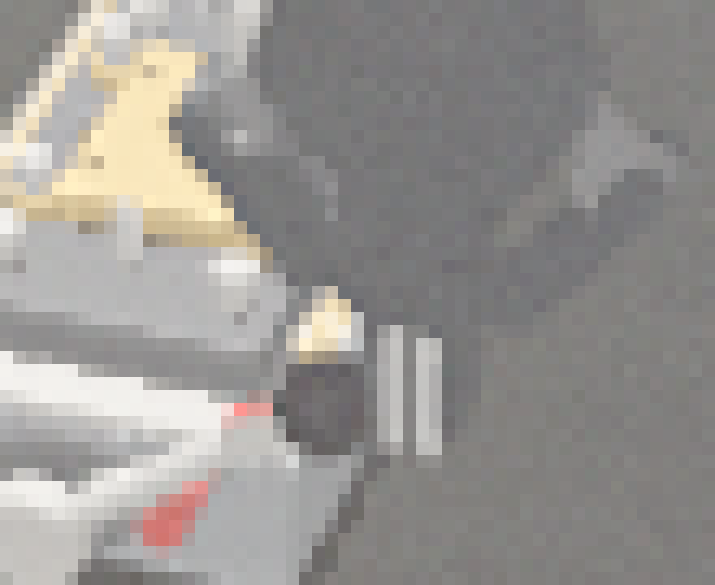

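Request:
move_arm(
  motion=[
    [0,0,0,0,-0.015,0,1],
    [0,0,0,0,-0.013,-0.001,1],
    [0,0,0,0,-0.0035,-0.0076,1],
    [0,0,0,0,0.0045,-0.0145,1],
    [0,0,0,0,0.0127,-0.0206,1],
    [0,0,0,0,0.0211,-0.0259,1],
  ],
)

```text
time: 4.13
eef_pos: [0.5073, -0.1259, 0.109]
orientation: [-2.087, -2.34, 0.013]
contact_force: [-48.3, -2.8, 64.3]
gripper_width: 0.002
```

```bash
python3 - <<'E'
from h import *
go([.4485,-.132,.102],96.6)
f=cam("side"); s=r.get_state(); p=s["eef_pos"];print(p,s["contact_force"])
im=f["img"][145:195,305:365,::-1].astype(float); im=np.clip(255*(im/255)**.5,0,255).astype(np.uint8)
cv2.imwrite("pics/s6.png",cv2.resize(im,None,fx=13,fy=13,interpolation=cv2.INTER_NEAREST))
E
```

```text
turn [-0.58  0.06 -0.06] shift [ 0.0006 -0.0591  0.0076]
now [ 0.5073 -0.1259  0.109 ] yaw 96.54 tilt z [-0.0099 -0.0022 -0.9999] q [ 0.51  0.37 -0.47  2.02  0.23  0.81  0.02] F [-48.3  -2.8  64.3] t 4.1333 w 0.0018568816351332415
[ 0.50991897 -0.12559779  0.1105468 ] [-44.78124845  -2.58861163  69.85498962]
```

View pics/s6.png

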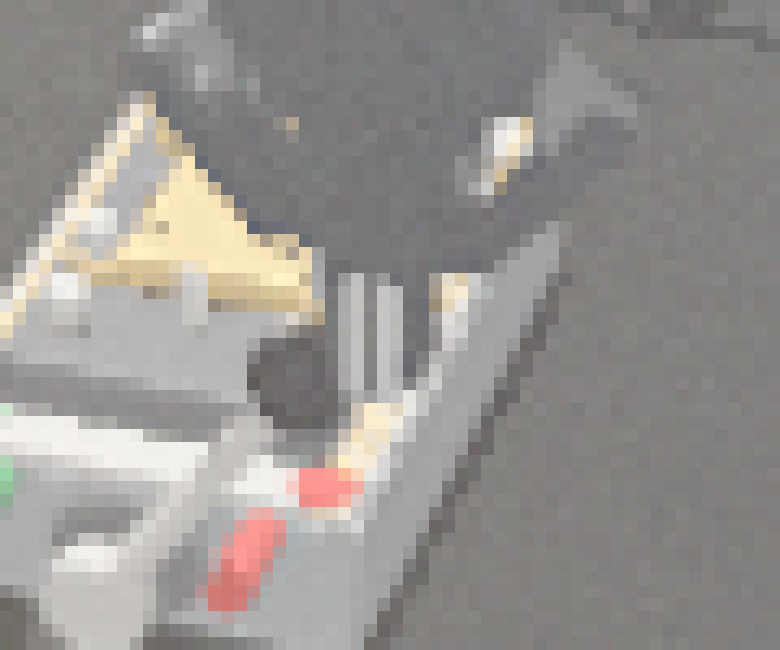

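Request:
move_arm(
  motion=[
    [0,0,0,0,-0.001,-0.0045,1],
    [0,0,0,0,0.008,-0.0105,1],
    [0,0,0,0,0.0173,-0.0155,1],
    [0,0,0,0,0.027,-0.0193,1],
    [0,0,0,0,0.032,-0.021,1],
  ],
)

```text
time: 4.6
eef_pos: [0.5456, -0.1209, 0.1299]
orientation: [2.088, 2.345, 0.003]
contact_force: [-2.9, -2.7, 6.7]
gripper_width: 0.002
```

```bash
python3 - <<'E'
from h import *
go([.4485,-.132,.102],96.6)
f=cam("side"); s=r.get_state(); p=s["eef_pos"];print(p,s["contact_force"])
im=f["img"][140:195,300:365,::-1].astype(float); im=np.clip(255*(im/255)**.5,0,255).astype(np.uint8)
cv2.imwrite("pics/s7.png",cv2.resize(im,None,fx=12,fy=12,interpolation=cv2.INTER_NEAREST))
E
```

```text
turn [0.14 0.02 0.03] shift [ 0.0002 -0.0978  0.0276]
now [ 0.5456 -0.1209  0.1299] yaw 96.63 tilt z [ 0.0024 -0.     -1.    ] q [ 0.49  0.39 -0.47  1.94  0.23  0.86  0.01] F [-2.9 -2.7  6.7] t 4.6 w 0.001840024109814273
[ 0.54601426 -0.12066976  0.12983565] [-0.94989832 -1.02043986  5.01972103]
```

View pics/s7.png

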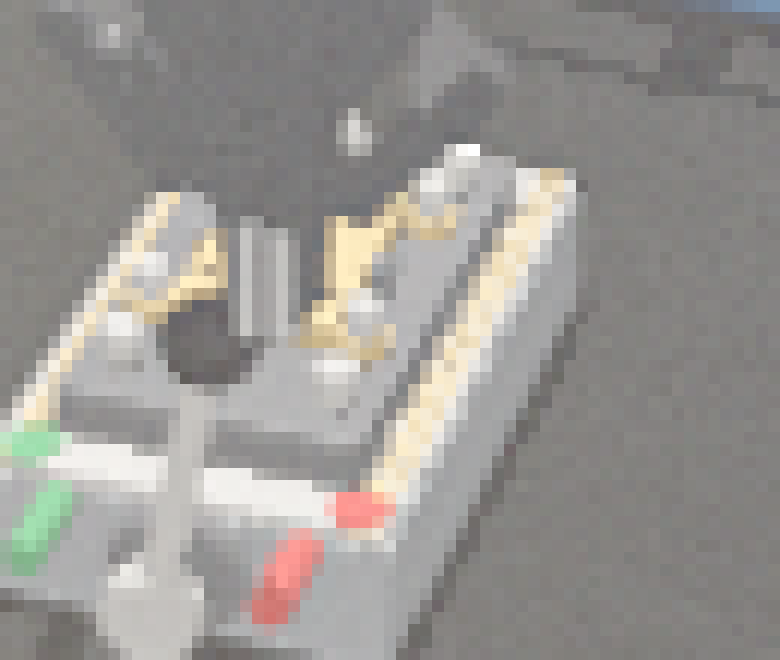

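Request:
move_arm(
  motion=[
    [0,0,0,0,0.01,-0.0015,1],
    [0,0,0,0,0.02,-0.002,1],
    [0,0,0,0,0.03,-0.002,1],
    [0,0,0,0,0.04,-0.001,1],
    [0,0,0,0,0.05,0.001,1],
    [0,0,0,0,0.05,0.001,1],
  ],
)

```text
time: 5.15
eef_pos: [0.5945, -0.1146, 0.1269]
orientation: [-2.089, -2.346, -0.001]
contact_force: [-1.6, 0.0, 0.2]
gripper_width: -0.001
```

```bash
python3 - <<'E'
from h import *
go([.4485,-.132,.102],96.6)
f=cam("side"); s=r.get_state(); p=s["eef_pos"];print(p,s["contact_force"])
im=f["img"][140:195,290:365,::-1].astype(float); im=np.clip(255*(im/255)**.5,0,255).astype(np.uint8)
cv2.imwrite("pics/s8.png",cv2.resize(im,None,fx=10,fy=10,interpolation=cv2.INTER_NEAREST))
E
```

```text
turn [ 0.03 -0.05  0.05] shift [-0.0004 -0.147   0.0248]
now [ 0.5945 -0.1146  0.1269] yaw 96.65 tilt z [ 3.e-04  9.e-04 -1.e+00] q [ 0.44  0.46 -0.46  1.84  0.25  0.9  -0.02] F [-1.6  0.   0.2] t 5.15 w -0.0014546348065583806
[ 0.59335093 -0.11485382  0.12690578] [-0.54632711 -0.41870543  0.18292755]
```

View pics/s8.png

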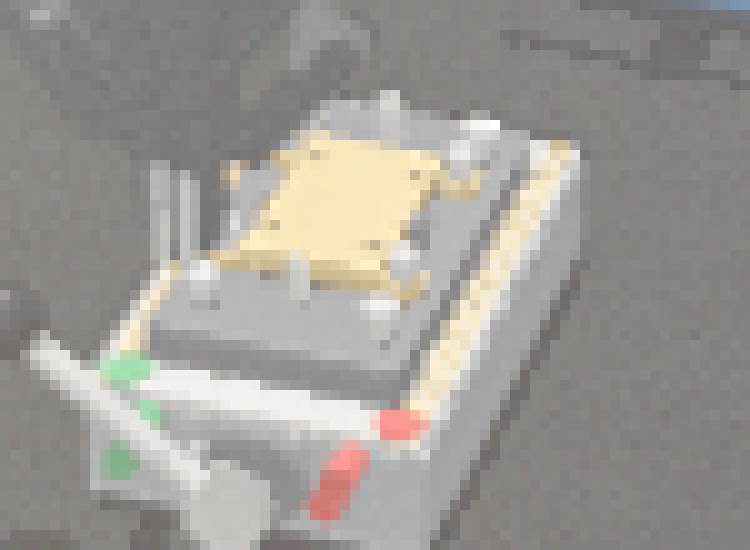

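```bash
python3 - <<'E'
from h import *
import pickle
fs=pickle.load(open("f0.pkl","rb")); T,S=fs["top"],fs["side"]
for d in(-.022,-.015,-.009,0): print(d,proj(S,np.array([.4798,-.1287,.0803+d])))
print("knob on",proj(S,[.658,-.1077,.087]))
def tp(x0,y0,u,v): return (x0+u/8-.44,y0+v/8-.44)
f=cam("side"); crop(f,270,150,60,50,10,"s9.png")
c=np.array([.4917,.386]); y=np.radians(103.4); ey=np.array([-np.sin(y),np.cos(y)]);ex=np.array([np.cos(y),np.sin(y)])
for z in(.043,.05,.057):
  for k in(-.043,.043):
    P=np.r_[c+ey*k,z]; u=proj(S,P);v=proj(T,P); print(z,k,"side crop",((u-[210,290]+.44)*8).round(),"top crop",((v-[190,170]+.44)*8).round())
for k,n in((-.052,'brass'),(.052,'dark')):
    P=np.r_[c+ey*k,.015]; u=proj(S,P);v=proj(T,P); print(n,"side crop",((u-[210,290]+.44)*8).round(),"top crop",((v-[190,170]+.44)*8).round())
go([c[0],c[1],.2],193.4)
E
```

```text
-0.022 [341.64224525 188.07863832]
-0.015 [341.71216711 186.39582041]
-0.009 [341.7725014  184.94374759]
0 [341.86370526 182.74873325]
knob on [290.71610195 171.02568245]
0.043 -0.043 side crop [206. 157.] top crop [182. 171.]
0.043 0.043 side crop [481. 210.] top crop [219. 364.]
0.05 -0.043 side crop [203. 144.] top crop [177. 169.]
0.05 0.043 side crop [479. 196.] top crop [214. 363.]
0.057 -0.043 side crop [199. 130.] top crop [172. 167.]
0.057 0.043 side crop [477. 183.] top crop [209. 362.]
brass side crop [192. 206.] top crop [198. 160.]
dark side crop [518. 269.] top crop [242. 388.]
turn [-0.000e+00 -6.000e-02 -9.676e+01] shift [ 0.5094 -0.0424 -0.0727]
now [ 0.5926 -0.1151  0.127 ] yaw 96.64 tilt z [-8.e-04  5.e-04 -1.e+00] q [ 0.44  0.46 -0.46  1.84  0.25  0.9  -0.02] F [0.4 0.3 1.1] t 5.25 w -0.0037750749113944324
```

View pics/s9.png

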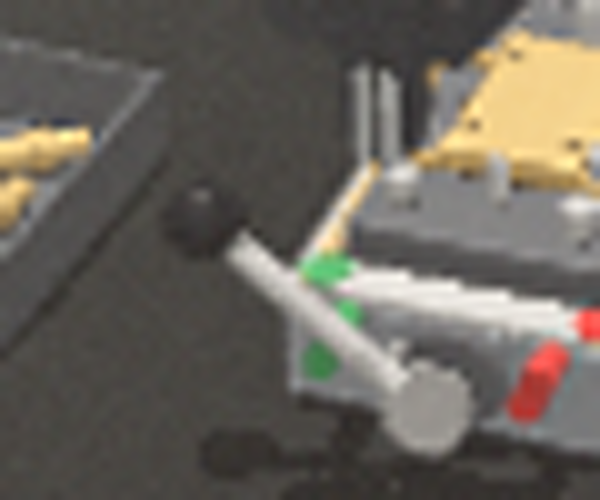

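Request:
move_arm(
  motion=[
    [0,0,0,0,0,-0.04,0.5],
    [0,0,-7,0.02,0,-0.073,0.5],
    [0,0,-96.8,0.51,-0.0424,-0.073,0.5],
    [0,0,-96.8,0.51,-0.0424,-0.073,0.5],
    [0,0,-96.8,0.51,-0.0424,-0.073,0.5],
    [0,0,-96.8,0.51,-0.0424,-0.073,0.5],
    [0,0,-96.8,0.51,-0.0424,-0.073,0.5],
    [0,0,-96.8,0.51,-0.0424,-0.073,0.5],
    [0,0,-96.8,0.51,-0.0424,-0.073,0.5],
    [0,0,-96.8,0.51,-0.0424,-0.073,0.5],
    [0,0,-96.8,0.51,-0.0424,-0.073,0.5],
    [0,0,-96.8,0.51,-0.0424,-0.073,0.5],
  ],
)

```text
time: 6.25
eef_pos: [0.506, 0.3139, 0.2008]
orientation: [0.122, 3.139, -0.001]
contact_force: [1.2, 0.3, -0.2]
gripper_width: 0.499
```

```bash
python3 - <<'E'
from h import *
go([.492,.386,.15],193.4)
E
```

```text
turn [ -0.03   0.03 -17.85] shift [0.0196 0.0708 0.0507]
now [0.506  0.3139 0.2008] yaw 175.55 tilt z [ 6.e-04 -5.e-04 -1.e+00] q [ 0.01  0.46 -0.88  1.78  0.4   1.09  0.49] F [ 1.2  0.3 -0.2] t 6.25 w 0.4993493867887324
```

Request:
move_arm(
  motion=[
    [0,0,-17.8,0.0196,0.0708,0,0.5],
    [0,0,-17.8,0.0196,0.0708,0,0.5],
    [0,0,-17.8,0.0196,0.0708,0.02,0.5],
    [0,0,-17.8,0.0196,0.0708,0.05,0.5],
    [0,0,-17.8,0.0196,0.0708,0.05,0.5],
  ],
)

```text
time: 6.67
eef_pos: [0.4912, 0.383, 0.1459]
orientation: [0.358, -3.116, 0.005]
contact_force: [-0.6, -1.9, -1.0]
gripper_width: 0.498
```

```bash
python3 - <<'E'
from h import *
f=cam("side"); crop(f,190,250,120,100,6,"s10.png")
f=cam("top"); crop(f,170,150,80,90,6,"t10.png")
go([.492,.386,.05],193.4)
E
```

```text
turn [-0.05 -0.1  -0.41] shift [1.000e-04 2.100e-03 1.004e-01]
now [0.4928 0.3841 0.1504] yaw -167.01 tilt z [-0.0016 -0.0013 -1.    ] q [-0.11  0.58 -0.9   1.75  0.52  1.06  0.61] F [ 0.5 -0.2  1.2] t 6.7667 w 0.497913977335661
```

View pics/s10.png

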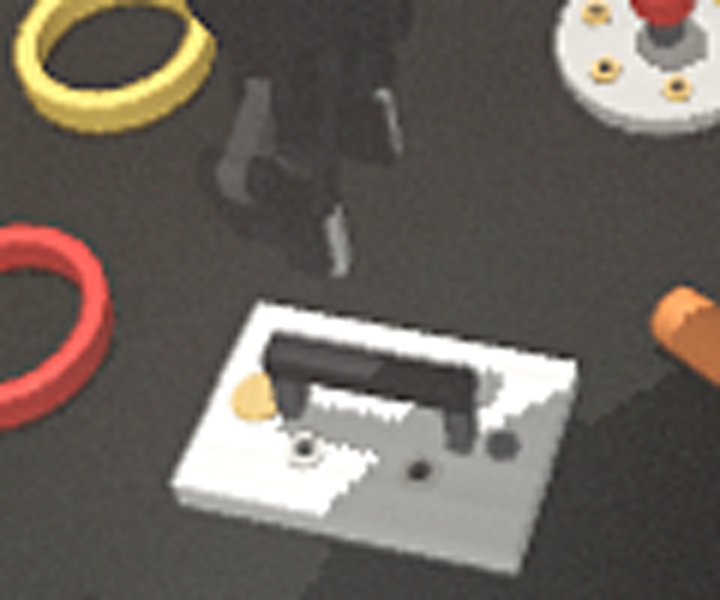

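View pics/t10.png

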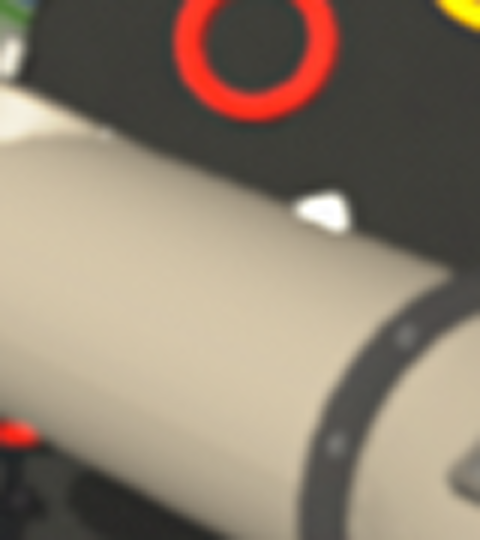

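```bash
python3 - <<'E'
from h import *
f=cam("side"); s=r.get_state(); p=s["eef_pos"]; m=R.from_rotvec(s["orientation"]).as_matrix()
for d in(.022,.016,.009): 
  print(d,[(((proj(f,p+m[:,2]*d+m[:,1]*k+m[:,0]*x)-[190,250]+.42)*6)).round(0).tolist() for k in(-.021,.021) for x in (-.011,.011)])
print(p)
crop(f,215,255,50,50,12,"s11.png")
E
```

```text
0.022 [[340.0, 188.0], [395.0, 198.0], [298.0, 279.0], [355.0, 290.0]]
0.016 [[338.0, 178.0], [393.0, 188.0], [296.0, 269.0], [353.0, 280.0]]
0.009 [[336.0, 166.0], [391.0, 177.0], [293.0, 257.0], [351.0, 268.0]]
[0.4933158  0.38463666 0.15158429]
```

View pics/s11.png

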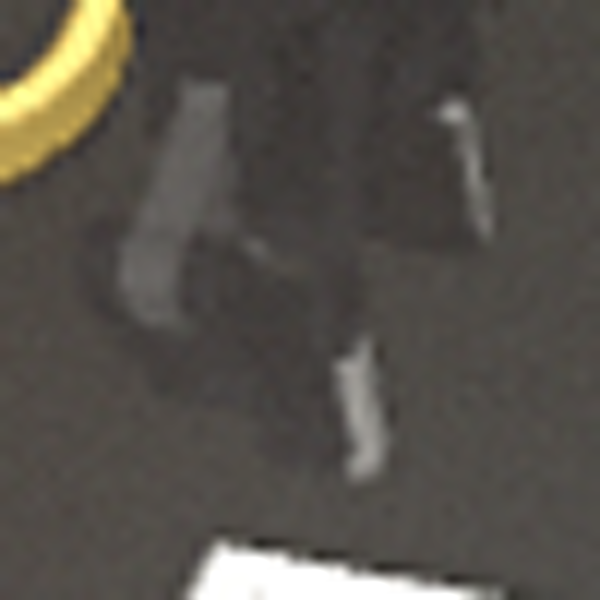

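Request:
move_arm(
  motion=[
    [0,0,-0.4,0,0.002,0.03,0.5],
    [0,0,-0.4,0,0.002,0.06,0.5],
    [0,0,-0.4,0,0.002,0.09,0.5],
    [0,0,-0.4,0,0.002,0.104,0.5],
    [0,0,-0.4,0,0.002,0.1095,0.5],
    [0,0,-0.4,0,0.002,0.1095,0.5],
  ],
)

```text
time: 7.32
eef_pos: [0.493, 0.3868, 0.0416]
orientation: [0.366, -3.12, -0.0]
contact_force: [-0.9, 0.1, 0.1]
gripper_width: 0.5
```

```bash
python3 - <<'E'
from h import *
f=cam("side"); crop(f,210,275,90,75,8,"s12.png")
go([.492,.386,.042],193.4)
E
```

```text
turn [0.04 0.06 0.  ] shift [ 0.0015 -0.001   0.0006]
now [0.4933 0.3873 0.0426] yaw -166.6 tilt z [ 9.e-04  9.e-04 -1.e+00] q [-0.18  0.71 -0.81  1.82  0.65  0.9   0.52] F [-0.4 -0.6  0.6] t 7.3667 w 0.497789576453798
```

View pics/s12.png

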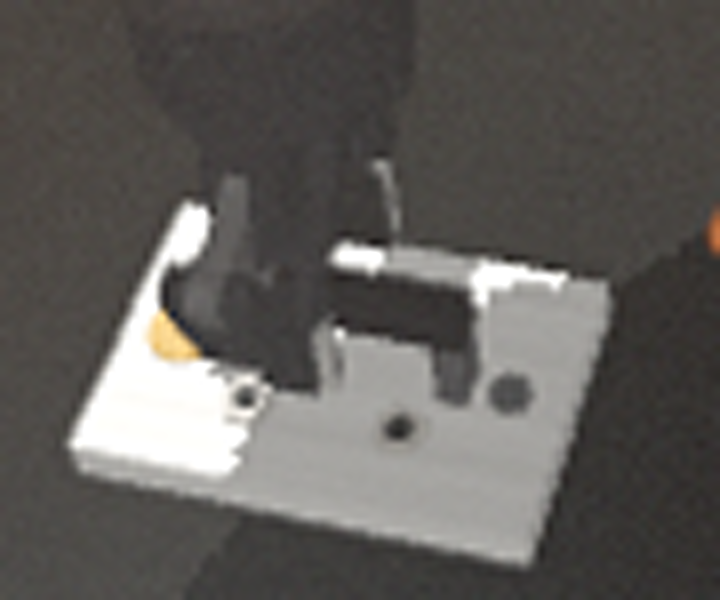

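Request:
move_arm(
  motion=[
    [0,0,0,0,0,0,1],
    [0,0,0,0,0,0,1],
    [0,0,0,0,0,0,1],
    [0,0,0,0,0,0,1],
    [0,0,0,0,0,0,1],
    [0,0,0,0,0,0,1],
  ],
)

```text
time: 7.87
eef_pos: [0.4935, 0.3873, 0.0429]
orientation: [-0.366, 3.118, 0.001]
contact_force: [-1.5, -3.3, 11.4]
gripper_width: 0.172
```

```bash
python3 - <<'E'
from h import *
f=cam("side"); crop(f,210,275,90,75,8,"s13.png")
go([.492,.386,.042],193.4)
E
```

```text
turn [0.03 0.13 0.01] shift [ 0.0018 -0.0009  0.0009]
now [0.4935 0.3873 0.0429] yaw -166.59 tilt z [ 0.0021  0.001  -1.    ] q [-0.18  0.71 -0.81  1.82  0.65  0.9   0.52] F [-1.  -2.3 10.3] t 7.9167 w 0.16659522461655124
```

View pics/s13.png

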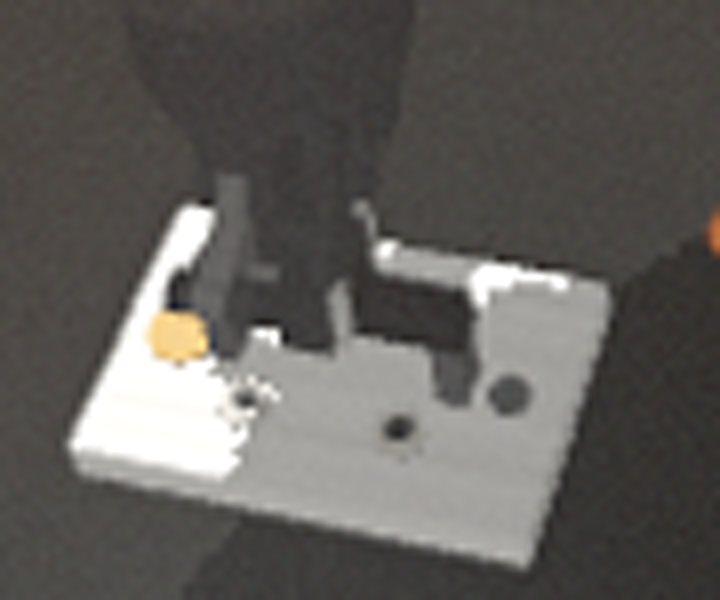

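```bash
python3 - <<'E'
from h import *
go([.594,-.2407,.243],96.6)
E
```

```text
turn [1.300e-01 7.000e-02 9.681e+01] shift [ 0.0474 -0.6341 -0.2005]
now [0.4935 0.3873 0.0429] yaw -166.59 tilt z [ 0.0021  0.001  -1.    ] q [-0.18  0.71 -0.81  1.82  0.65  0.9   0.52] F [-1.  -2.3 10.3] t 7.9167 w 0.16659522461655124
```

Request:
move_arm(
  motion=[
    [0,0,0,0,0,-0.01,1],
    [0,0,0,0,0,-0.03,1],
    [0,0,0,0,0,-0.06,1],
    [0,0,0,0,0,-0.09,1],
    [0,0,0,0,0,-0.12,1],
    [0,0,0,0,0,-0.15,1],
    [0,0,0,0,0,-0.18,1],
    [0,0,0,0,0,-0.2,1],
    [0,0,0,0,0,-0.2,1],
    [0,0,0,0,0,-0.2,1],
  ],
)

```text
time: 8.75
eef_pos: [0.4928, 0.3868, 0.2423]
orientation: [-0.367, 3.118, 0.001]
contact_force: [-0.3, -1.1, -6.4]
gripper_width: 0.171
```

```bash
python3 - <<'E'
from h import *
go([.594,-.2407,.243],96.6)
f=cam("side"); crop(f,200,210,110,100,7,"s14.png")
E
```

```text
turn [1.000e-01 7.000e-02 9.683e+01] shift [ 0.0472 -0.6339 -0.0009]
now [0.4928 0.3868 0.2423] yaw -166.57 tilt z [ 1.8e-03  6.0e-04 -1.0e+00] q [-0.07  0.5  -0.96  1.66  0.43  1.21  0.68] F [-0.3 -1.1 -6.4] t 8.75 w 0.1711839513809203
```

View pics/s14.png

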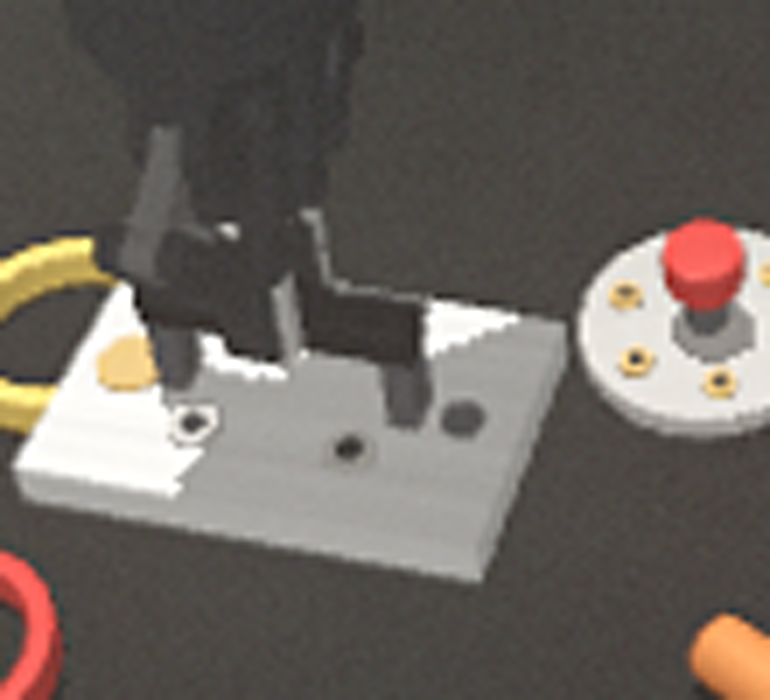

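Request:
move_arm(
  motion=[
    [0,0,1.5,0.001,-0.01,0,1],
    [0,0,5,0.002,-0.03,0,1],
    [0,0,10,0.005,-0.065,0,1],
    [0,0,16,0.008,-0.105,0,1],
    [0,0,22,0.011,-0.145,0,1],
    [0,0,28,0.014,-0.185,0,1],
    [0,0,34,0.017,-0.225,0,1],
    [0,0,40,0.02,-0.265,0,1],
    [0,0,46,0.023,-0.305,0,1],
    [0,0,52,0.026,-0.345,0,1],
    [0,0,57,0.028,-0.375,0,1],
    [0,0,60,0.029,-0.395,0,1],
  ],
)

```text
time: 9.8
eef_pos: [0.5554, -0.0089, 0.2397]
orientation: [-1.256, -2.878, 0.003]
contact_force: [0.9, -0.1, -5.8]
gripper_width: 0.168
```

```bash
python3 - <<'E'
from h import *
go([.594,-.2407,.203],96.6)
E
```

```text
turn [-1.500e-01 -1.000e-02  3.626e+01] shift [-0.1962 -0.1292  0.0368]
now [ 0.5554 -0.0089  0.2397] yaw 132.86 tilt z [-0.0024 -0.001  -1.    ] q [ 0.48  0.29 -0.69  1.83  0.21  1.09  0.46] F [ 0.9 -0.1 -5.8] t 9.8 w 0.16787776432157514
```

Request:
move_arm(
  motion=[
    [0,0,3,-0.015,-0.01,0,1],
    [0,0,8,-0.04,-0.027,0,1],
    [0,0,14,-0.073,-0.048,0,1],
    [0,0,20,-0.106,-0.07,0,1],
    [0,0,26,-0.139,-0.092,0,1],
    [0,0,31,-0.168,-0.111,0.005,1],
    [0,0,35,-0.187,-0.124,0.02,1],
    [0,0,36.3,-0.196,-0.129,0.035,1],
    [0,0,36.3,-0.196,-0.129,0.04,1],
    [0,0,36.3,-0.196,-0.129,0.04,1],
  ],
)

```text
time: 10.63
eef_pos: [0.5963, -0.2341, 0.1985]
orientation: [-2.075, -2.353, 0.001]
contact_force: [0.6, 0.3, -6.0]
gripper_width: 0.17
```

```bash
python3 - <<'E'
from h import *
import pickle
f=cam("side"); crop(f,275,90,100,100,7,"s15.png")
g=cam("top"); crop(g,340,140,110,80,7,"t15.png")
pickle.dump((f,g,r.get_state()),open("f15.pkl","wb"))
go([.594,-.2407,.163],96.6)
E
```

```text
turn [-0.02 -0.07  0.69] shift [-0.007  -0.0044  0.0379]
now [ 0.5975 -0.2332  0.2009] yaw 97.29 tilt z [-5.0e-04  1.3e-03 -1.0e+00] q [ 0.62  0.44 -0.46  1.69  0.22  1.07  0.22] F [-0.3  1.3 -4.7] t 10.7333 w 0.17053281560218628
```

View pics/s15.png

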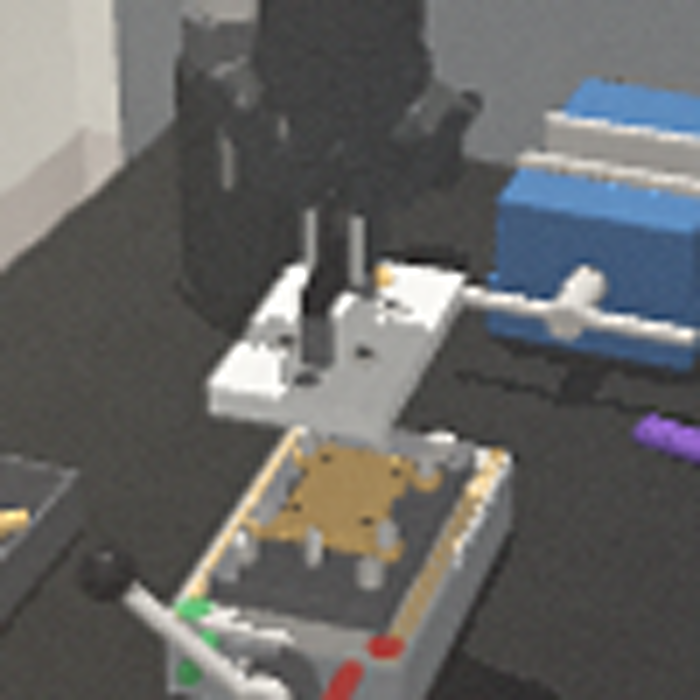

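View pics/t15.png

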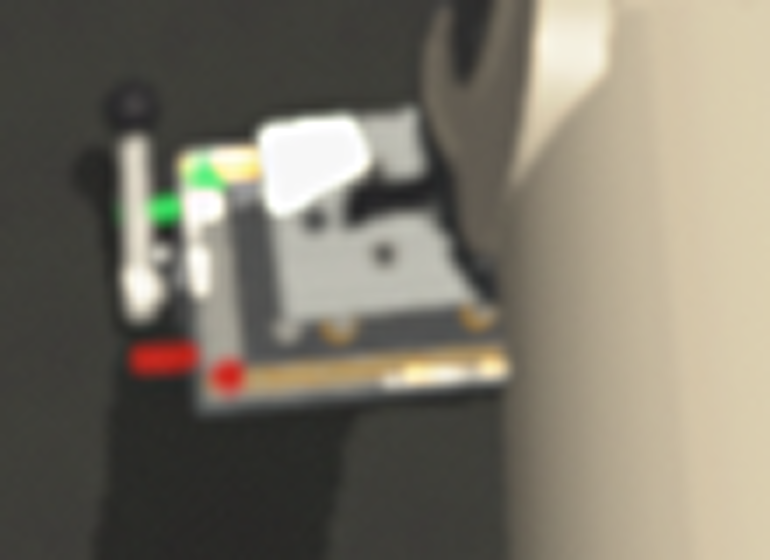

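```bash
python3 - <<'E'
from h import *
import pickle
f,g,s=pickle.load(open("f15.pkl","rb"))
im=f["img"][120:160,300:345,::-1]; cv2.imwrite("pics/s16.png",cv2.resize(im,None,fx=16,fy=16,interpolation=cv2.INTER_CUBIC))
im=g["img"][150:195,370:412,::-1]; cv2.imwrite("pics/t16.png",cv2.resize(im,None,fx=13,fy=13,interpolation=cv2.INTER_CUBIC))
E
```

```text
(no output)
```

View pics/s16.png

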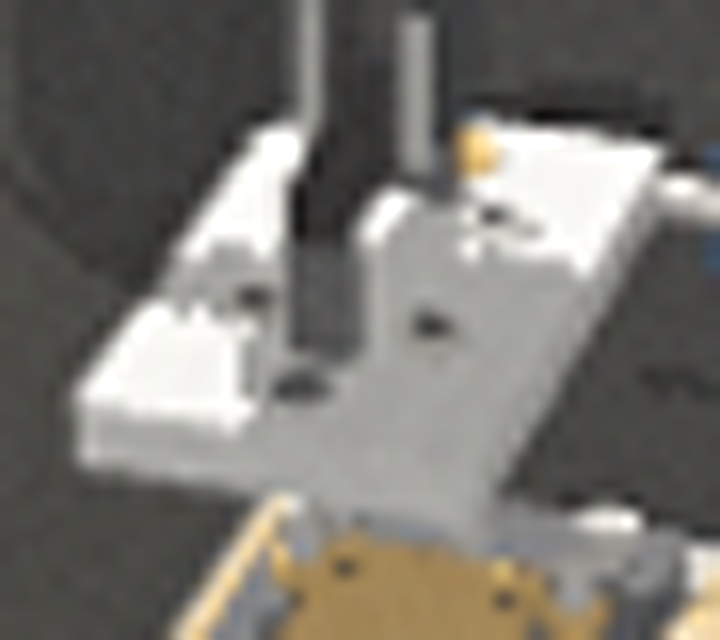

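View pics/t16.png

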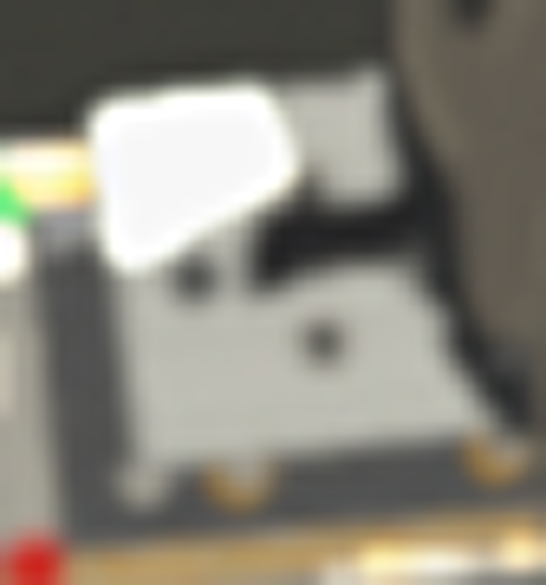

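```bash
python3 - <<'E'
from h import *
import pickle
f,g,s=pickle.load(open("f15.pkl","rb"))
p=s["eef_pos"]; print(p)
D=tri(g,(384.54,171.1),f,(318.28,143.7)); B=tri(g,(394.3,175.85),f,(326.5,139.85)); print("dark",D,"bush",B)
zt=p[2]-.0429+.015; print("ztop",zt)
for q in((318.28,143.7),(326.5,139.85),(315.3,137.9)): print("side",onz(f,*q,zt))
for q in((384.54,171.1),(394.3,175.85)): print("top",onz(g,*q,zt))
# predicted from TCP
ey=np.array([-np.sin(np.radians(7.0)),np.cos(np.radians(7.0))])
print("pred dark",p[:2]+.052*ey)
# pins with known heights
def tp(x0,y0,u,v): return (x0+u/8-.44,y0+v/8-.44)
print("thin",onz(f,*tp(285,135,279,247),.085),onz(g,*tp(345,145,299,252),.085))
print("thick",onz(f,*tp(285,135,352,120),.087),onz(g,*tp(345,145,551,227),.087))
print("brassplate", onz(f,330-.5+0,128.5,zt))
E
```

```text
[ 0.59746123 -0.23324423  0.20089844]
dark (array([ 0.5888955 , -0.18322365,  0.16963369]), np.float64(0.003037286460961837)) bush (array([ 0.57335982, -0.21342518,  0.17206279]), np.float64(0.0021035752758685614))
ztop 0.17299844215790505
side [ 0.58799888 -0.17792916  0.17299844]
side [ 0.57375782 -0.21177573  0.17299844]
side [ 0.61332508 -0.20747401  0.17299844]
top [ 0.5868188  -0.18325809  0.17299844]
top [ 0.57219723 -0.21361732  0.17299844]
pred dark [ 0.59112402 -0.18163183]
thin [ 0.58587282 -0.18135863  0.085     ] [ 0.58654632 -0.18741743  0.085     ]
thick [ 0.59842776 -0.28501328  0.087     ] [ 0.59820185 -0.29260095  0.087     ]
brassplate [ 0.59652483 -0.28655207  0.17299844]
```

Request:
move_arm(
  motion=[
    [0,0,0.7,-0.002,-0.001,0.01,1],
    [0,0,0.7,-0.0043,-0.0022,0.025,1],
    [0,0,0.7,-0.0043,-0.0022,0.04,1],
    [0,0,0.7,-0.0043,-0.0022,0.05,1],
    [0,0,0.7,-0.0043,-0.0022,0.052,1],
    [0,0,0.7,-0.0043,-0.0022,0.052,1],
  ],
)

```text
time: 11.23
eef_pos: [0.5955, -0.2391, 0.1487]
orientation: [-2.092, -2.342, 0.0]
contact_force: [-0.2, -0.0, -5.9]
gripper_width: 0.167
```

```bash
python3 - <<'E'
from h import *
import pickle
f=cam("side"); g=cam("top"); s=r.get_state()
pickle.dump((f,g,s),open("f17.pkl","wb"))
go([.594,-.2407,.163],96.6)
im=f["img"][135:180,290:350,::-1]; cv2.imwrite("pics/s17.png",cv2.resize(im,None,fx=13,fy=13,interpolation=cv2.INTER_CUBIC))
im=g["img"][150:205,365:412,::-1]; cv2.imwrite("pics/t17.png",cv2.resize(im,None,fx=10,fy=10,interpolation=cv2.INTER_CUBIC))
E
```

```text
turn [ 0.06  0.02 -0.15] shift [-0.001  -0.0023 -0.0131]
now [ 0.5962 -0.2395  0.1499] yaw 96.45 tilt z [ 1.e-03 -2.e-04 -1.e+00] q [ 0.62  0.49 -0.45  1.73  0.25  0.98  0.19] F [-0.4  0.3 -5. ] t 11.3333 w 0.16617223291221872
```

View pics/s17.png

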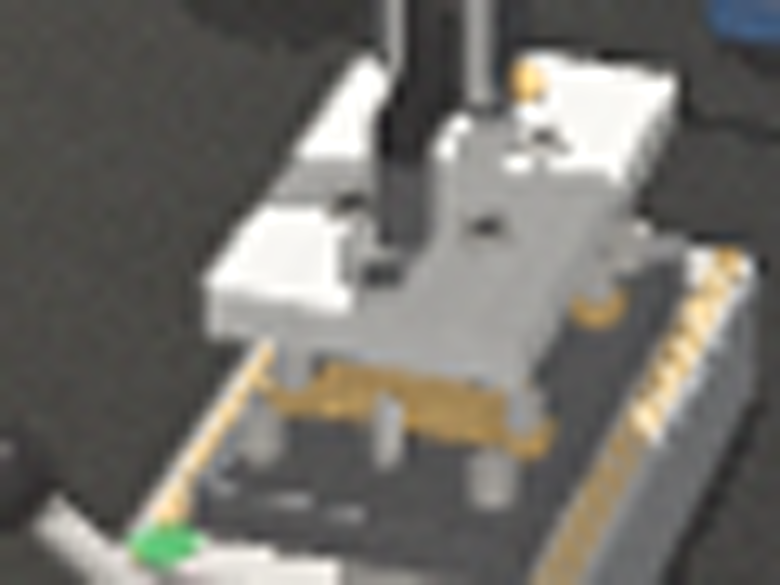

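View pics/t17.png

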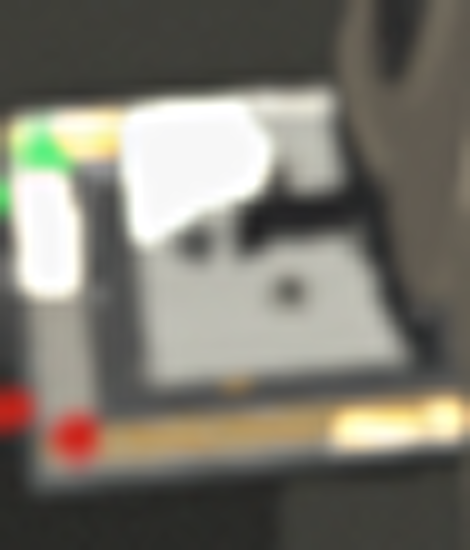

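```bash
python3 - <<'E'
from h import *
import pickle
f,g,s=pickle.load(open("f17.pkl","rb"))
p=s["eef_pos"]; zt=p[2]-.0279; print(p,zt)
print("dark",tri(g,(384.05,173.75),f,(318.92,155.31)),onz(f,318.92,155.31,zt),onz(g,384.05,173.75,zt))
print("bush",tri(g,(365+290/10-.45,150+291/10-.45),f,(290+487/13-.46,135+226/13-.46)),onz(f,290+487/13-.46,135+226/13-.46,zt),onz(g,365+290/10-.45,150+291/10-.45,zt))
# pin axis: base..top in side: horizontal position
print("thin side", onz(f,290+388/13-.46,135+395/13-.46,.085))
# fresh top/side pin subpixel from frame 0
import pickle
fs=pickle.load(open("f0.pkl","rb"));T,S=fs["top"],fs["side"]
im=S["img"][140:180,300:345,::-1]; cv2.imwrite("pics/s18.png",cv2.resize(im,None,fx=16,fy=16,interpolation=cv2.INTER_CUBIC))
im=T["img"][155:195,370:425,::-1]; cv2.imwrite("pics/t18.png",cv2.resize(im,None,fx=14,fy=14,interpolation=cv2.INTER_CUBIC))
E
```

```text
[ 0.59616448 -0.23947836  0.14987012] 0.12197012288881887
dark (array([ 0.58945088, -0.18877976,  0.12073694]), np.float64(0.003132223017153774)) [ 0.5901919  -0.18674701  0.12197012] [ 0.58774408 -0.18914223  0.12197012]
bush (array([ 0.57352989, -0.21971474,  0.12082275]), np.float64(0.00284699786301533)) [ 0.57419954 -0.21776218  0.12197012] [ 0.57198691 -0.21999632  0.12197012]
thin side [ 0.58736367 -0.18409225  0.085     ]
```

View pics/s18.png

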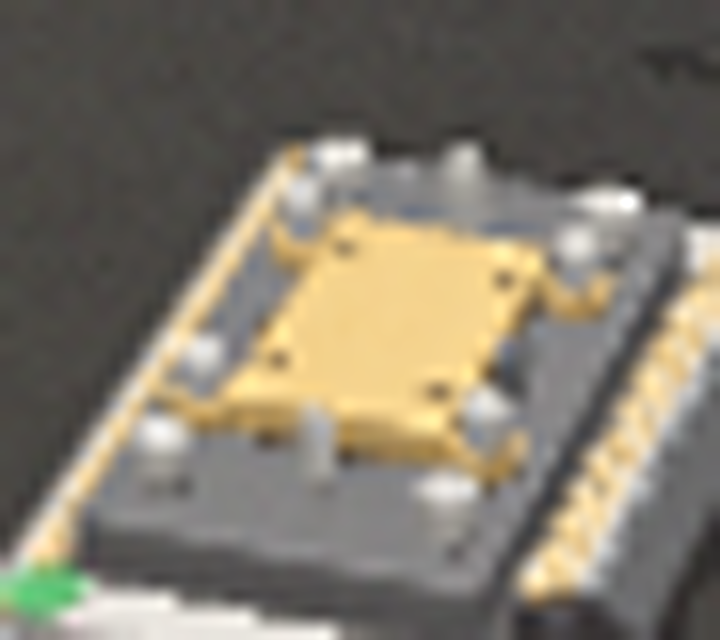

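View pics/t18.png

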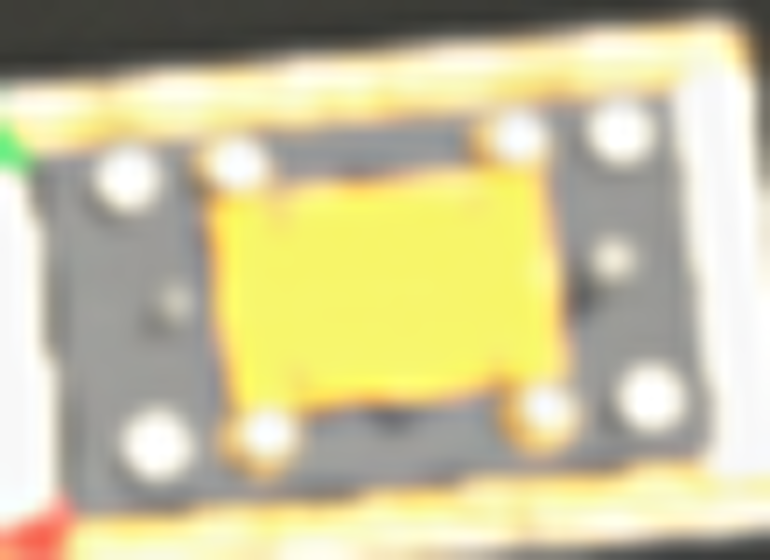

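```bash
python3 - <<'E'
from h import *
import pickle
fs=pickle.load(open("f0.pkl","rb"));T,S=fs["top"],fs["side"]
t=lambda u,v:(370+u/14-.46,155+v/14-.46)
s=lambda u,v:(300+u/16-.47,140+v/16-.47)
for n,a,b,z in [("thin",(176,302),(317,405),.0845),("thick",(613,259),(463,150),.0865),("b1",(128,180),(165,432),.076),("b2",(622,133),(340,155),.076),("b3",(157,445),(450,488),.076),("b4",(652,398),(612,203),.076),
 ("l1",(238,163),(205,350),.081),("l2",(520,135),(303,190),.081),("l3",(267,433),(490,408),.081),("l4",(545,407),(577,240),.081)]:
    print(n,tri(T,t(*a),S,s(*b))[0].round(4),"top",onz(T,*t(*a),z)[:2].round(4),"side",onz(S,*s(*b),z)[:2].round(4))
E
```

```text
thin [ 0.588  -0.1879  0.0826] top [ 0.5865 -0.1881] side [ 0.588  -0.1851]
thick [ 0.5999 -0.292   0.0852] top [ 0.5979 -0.2923] side [ 0.6009 -0.2897]
b1 [ 0.6197 -0.1776  0.0726] top [ 0.6178 -0.1777] side [ 0.6189 -0.173 ]
b2 [ 0.6336 -0.2974  0.0719] top [ 0.6309 -0.2972] side [ 0.6327 -0.2911]
b3 [ 0.5547 -0.1847  0.0726] top [ 0.553  -0.1847] side [ 0.5541 -0.1801]
b4 [ 0.568  -0.3041  0.0726] top [ 0.566  -0.3038] side [ 0.5675 -0.2988]
l1 [ 0.6231 -0.2037  0.0774] top [ 0.6213 -0.2035] side [ 0.6218 -0.1986]
l2 [ 0.6312 -0.2716  0.0778] top [ 0.629  -0.2715] side [ 0.6305 -0.2667]
l3 [ 0.5572 -0.2107  0.0767] top [ 0.5555 -0.2104] side [ 0.5558 -0.2046]
l4 [ 0.5647 -0.2768  0.0793] top [ 0.5627 -0.277 ] side [ 0.5655 -0.2739]
```

Request:
move_arm(
  motion=[
    [0,0,-0.1,0.0012,-0.0014,0,1],
    [0,0,-0.1,0.0012,-0.0014,0.004,1],
    [0,0,-0.1,0.0012,-0.0014,0.009,1],
    [0,0,-0.1,0.0012,-0.0014,0.014,1],
    [0,0,-0.1,0.0012,-0.0014,0.018,1],
    [0,0,-0.1,0.0012,-0.0014,0.022,1],
    [0,0,-0.1,0.0012,-0.0014,0.022,1],
  ],
)

```text
time: 11.92
eef_pos: [0.5936, -0.2385, 0.1259]
orientation: [-2.09, -2.343, 0.001]
contact_force: [-1.0, 0.1, -6.0]
gripper_width: 0.167
```

```bash
python3 - <<'E'
from h import *
import pickle
f=cam("side"); g=cam("top"); s=r.get_state()
pickle.dump((f,g,s),open("f19.pkl","wb"))
go([.594,-.2407,.119],96.6)
im=f["img"][135:180,290:350,::-1]; cv2.imwrite("pics/s19.png",cv2.resize(im,None,fx=13,fy=13,interpolation=cv2.INTER_CUBIC))
E
```

```text
turn [-0.02 -0.02 -0.07] shift [-0.0021 -0.0003  0.0078]
now [ 0.5941 -0.2386  0.1268] yaw 96.53 tilt z [-4.e-04  3.e-04 -1.e+00] q [ 0.61  0.51 -0.44  1.75  0.26  0.93  0.18] F [-0.1 -0.8 -5.8] t 12.0167 w 0.1694674632976518
```

View pics/s19.png

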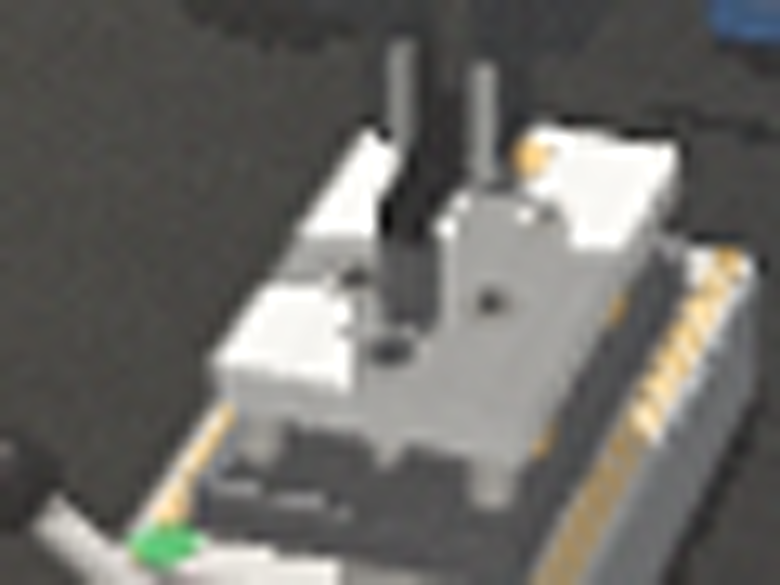

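Request:
move_arm(
  motion=[
    [0,0,0,0,0,0.0015,1],
    [0,0,0,0,0,0.003,1],
    [0,0,0,0,0,0.004,1],
    [0,0,0,0,0,0.005,1],
    [0,0,0,0,0,0.005,1],
    [0,0,0,0,0,0.005,1],
  ],
)

```text
time: 12.52
eef_pos: [0.5944, -0.2387, 0.1226]
orientation: [2.091, 2.344, 0.0]
contact_force: [-1.2, 0.2, 4.7]
gripper_width: 0.172
```

```bash
python3 - <<'E'
from h import *
go([.594,-.2407,.119],96.6)
print(r.get_state()["wrist_torque"])
E
```

```text
turn [ 0.04  0.02 -0.07] shift [-0.0019 -0.0007  0.0036]
now [ 0.5944 -0.2387  0.1226] yaw 96.53 tilt z [ 7.e-04 -3.e-04 -1.e+00] q [ 0.61  0.52 -0.44  1.76  0.26  0.93  0.18] F [-1.2  0.2  4.7] t 12.5167 w 0.17182223861219448
[-0.01015386  0.36756145 -0.04963069]
```

Request:
move_arm(
  motion=[
    [0,0,0,0,0,0.001,1],
    [0,0,0,0,0,0.002,1],
    [0,0,0,0,0,0.003,1],
    [0,0,0,0,0,0.0035,1],
    [0,0,0,0,0,0.0035,1],
  ],
)

```text
time: 12.93
eef_pos: [0.5944, -0.2387, 0.1191]
orientation: [2.091, 2.344, 0.0]
contact_force: [-2.7, 1.1, 9.4]
gripper_width: 0.17
```

```bash
python3 - <<'E'
from h import *
go([.594,-.2407,.119],96.6)
print(r.get_state()["wrist_torque"])
E
```

```text
turn [ 0.04  0.02 -0.07] shift [-0.0019 -0.0007  0.0001]
now [ 0.5944 -0.2387  0.1191] yaw 96.53 tilt z [ 7.e-04 -3.e-04 -1.e+00] q [ 0.61  0.52 -0.44  1.76  0.27  0.92  0.17] F [-2.7  1.1  9.4] t 12.9333 w 0.17007158009236478
[0.06307821 0.80544705 0.04792852]
```

Request:
move_arm(
  motion=[
    [0,0,0,0,0,0.0005,1],
    [0,0,0,0,0,0.001,1],
    [0,0,0,0,0,0.001,1],
    [0,0,0,0,0,0.001,1],
  ],
)

```text
time: 13.27
eef_pos: [0.5944, -0.2387, 0.1189]
orientation: [2.091, 2.344, 0.0]
contact_force: [-8.2, 3.4, 20.2]
gripper_width: 0.171
```

```bash
python3 - <<'E'
from h import *
go([.594,-.2407,.119],96.6)
print(r.get_state()["wrist_torque"])
E
```

```text
turn [ 0.04  0.04 -0.07] shift [-0.002  -0.0006 -0.0001]
now [ 0.5944 -0.2387  0.1189] yaw 96.53 tilt z [ 7.e-04 -5.e-04 -1.e+00] q [ 0.61  0.52 -0.44  1.76  0.27  0.92  0.17] F [-8.2  3.4 20.2] t 13.2667 w 0.17066774725044673
[ 0.45126447  1.7889425  -0.01551968]
```

Request:
move_arm(
  motion=[
    [0,0,0,0.0003,-0.0006,0.0005,1],
    [0,0,0,0.0004,-0.0008,0.0008,1],
    [0,0,0,0.0004,-0.0008,0.0008,1],
  ],
)

```text
time: 13.52
eef_pos: [0.5943, -0.2387, 0.1189]
orientation: [2.09, 2.342, 0.001]
contact_force: [-7.3, 1.9, 24.9]
gripper_width: 0.169
```

```bash
python3 - <<'E'
from h import *
go([.594,-.2407,.119],96.6)
f=cam("side"); g=cam("top")
print(r.get_state()["contact_force"],r.get_state()["eef_pos"])
im=f["img"][130:195,280:350,::-1]; cv2.imwrite("pics/s20.png",cv2.resize(im,None,fx=11,fy=11,interpolation=cv2.INTER_CUBIC))
im=g["img"][140:205,345:420,::-1]; cv2.imwrite("pics/t20.png",cv2.resize(im,None,fx=10,fy=9,interpolation=cv2.INTER_CUBIC))
E
```

```text
turn [ 0.14  0.09 -0.08] shift [-0.002  -0.0006 -0.0001]
now [ 0.5943 -0.2387  0.1189] yaw 96.52 tilt z [ 0.0026 -0.0013 -1.    ] q [ 0.61  0.52 -0.44  1.76  0.27  0.92  0.17] F [-7.3  1.9 24.9] t 13.5167 w 0.16929107030841312
[-6.24674411  1.75181279 24.58005292] [ 0.59433256 -0.23866637  0.11886868]
```

View pics/s20.png

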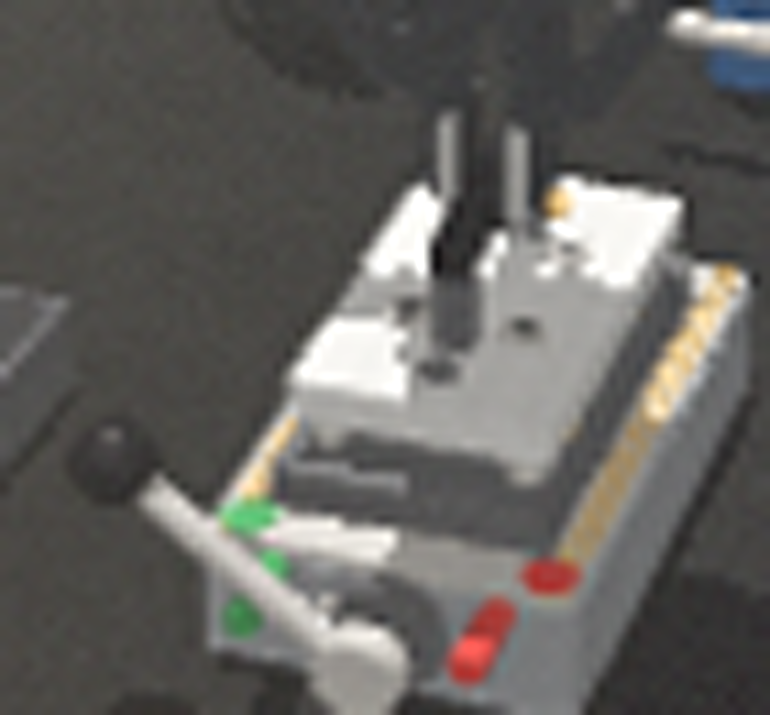

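View pics/t20.png

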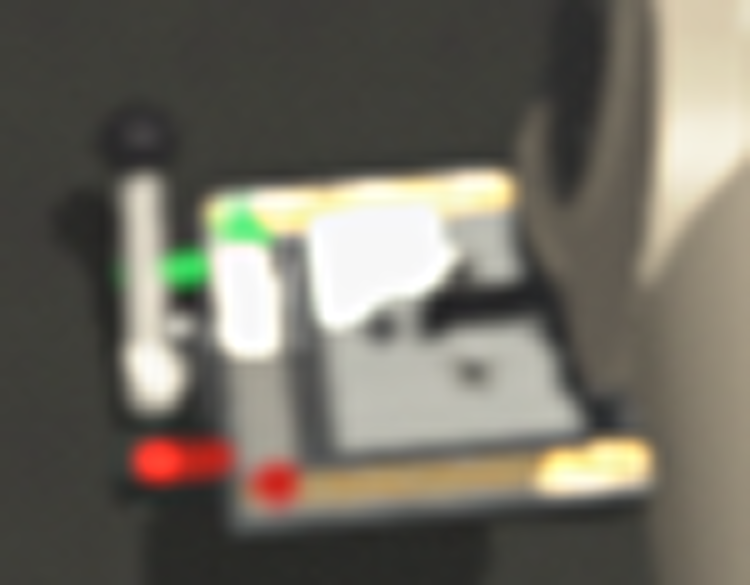

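```bash
python3 - <<'E'
from h import *
s=r.get_state(); print(s["contact_force"],s["eef_pos"],s["gripper_width"],s["time"])
print(job.job_done())
E
```

```text
[-6.24674411  1.75181279 24.58005292] [ 0.59433256 -0.23866637  0.11886868] 0.1668359194603555 13.6167
the job is handed in; nothing more can be done
None
```

The chuck lever is on and the drill plate is pressed home on its pins. The job was handed in at 13.6 s with the arm still holding the plate down.

- **Lever:** I turned it over by pushing the ball with the closed fingers. It snapped to the green stop, and the ball showed within about half a pixel of where the "on" position should be. It was still on in the last pictures.
- **A push that jammed:** My first pushes on the ball did not work. One stuck and reached about 87 N at the wrist, and a later one about 83 N. Both are under the 120 N limit, but the contact was on the fingers and I did not check it against the 40 N limit for the arm and gripper body.
- **Plate:** I gripped it by the handle, turned it about 97° and lowered it with the brass disc over the thick pin. The pins entered with almost no side force, and the plate then met the lifters.
- **Fully home:** Downward travel stopped hard at a tool height of 0.1189 m. That matches the underside at the 76 mm button height, assuming no slip in the grip. I held about 25 N down, with the tool tilted about 0.15–0.2°.
- **Small disagreements:** About 7 N of side force remained. The two cameras disagreed by several mm in absolute position, so I aligned the plate to the pins by comparing them in the same views. The visible fingertips also looked shorter than the text's 22 mm.

I did not touch anything else on the bench on purpose, but I took no final picture of the whole bench to confirm it.

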